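# Switch on the 3D-pen drawing station

## Task

Get the drawing station going with light fingertip presses: push in the switch button on the fume extractor (the box with the round grille) first, then the one on the flat light pad, and last the one on the 3D pen in its cradle, each until it is in. Press gently, do not pick up or shift the three devices, leave everything else on the table where it is, and finish with the hand clear.

Things in the scene. Friction and masses are not known exactly. Their poses are not given: they have to be found in the camera images.
- extractor: fume extractor, a white flat box 160 x 120 x 45 mm high, about 0.7 kg, loose on the table, with a round black wire-covered air grille 104 mm across on top. Origin at the centre of its underside, z up, its long side along x; the switch stands on the top 58 mm from the centre towards -x, on the centre line
- extractor_switch (a joint): the fume extractor's switch: round grey push button 20 mm across, set in a thin black ring. Joint value is how far it is pressed, in m: 0 = off, standing 12 mm proud; 0.010 = fully in, still 2 mm proud. It begins to move at about 3 N, takes about 5.5 N to go fully in, and stays where it is left, so it need not be held. Switched on from 0.004. It may start up to 0.0005 in.
- extractor_switch_top (a point): centre of the button's top face; it goes down with the button, 57 mm above the table when off
- lightpad: tracing light pad, a thin white panel 210 x 150 x 12 mm, about 0.6 kg, loose on the table, with a pale blank drawing area; a red flower ornament lies on that area. Origin at the centre of its underside, z up, long side along x; the switch stands on its rim 82 mm from the centre towards -x, on the centre line
- lightpad_switch (a joint): the light pad's switch: round grey push button 20 mm across, set in a thin black ring. Joint value is how far it is pressed, in m: 0 = off, standing 12 mm proud; 0.010 = fully in, still 2 mm proud. It begins to move at about 3 N, takes about 5.5 N to go fully in, and stays where it is left, so it need not be held. Switched on from 0.004. It may start up to 0.0005 in.
- lightpad_switch_top (a point): centre of the button's top face; it goes down with the button, 24 mm above the table when off
- pendock: 3D drawing pen fixed on its white cradle, about 0.3 kg together, loose on the table: cradle foot 120 x 75 x 12 mm, the pen a teal barrel 33 mm thick and 195 mm long lying level with its axis 45 mm above the table, black nozzle towards +x. Origin at the centre of the cradle's underside, z up, x along the pen; the switch stands on a small white block 44 x 26 mm on top of the barrel, 15 mm from the centre towards -x
- pen_switch (a joint): the 3D pen's switch: round grey push button 20 mm across, set in a thin black ring. Joint value is how far it is pressed, in m: 0 = off, standing 12 mm proud; 0.010 = fully in, still 2 mm proud. It begins to move at about 3 N, takes about 5.5 N to go fully in, and stays where it is left, so it need not be held. Switched on from 0.004. It may start up to 0.0005 in.
- pen_switch_top (a point): centre of the button's top face; it goes down with the button, 76 mm above the table when off
- flower: bystander: red and gold flower ornament, 70 mm across, 7 mm thick, loose on the light pad's drawing area; origin at the centre of its underside
- stand_a: bystander: white round pen stand, foot 84 mm across, hollow neck 34 mm across, 42 mm high, loose; origin at the centre of its underside
- stand_b: bystander: a second pen stand like stand_a
- glue: bystander: glue stick, 28 mm across, 84 mm high, standing loose; origin at the centre of its underside
- paintjar: bystander: small dark red jar with black cap, 34 mm across, 50 mm high, standing loose; origin at the centre of its underside
- spool: bystander: filament spool lying flat, 90 mm across, 28 mm high, loose; origin at the centre of its underside
- sparepen: bystander: spare ivory square-bodied pen with black nozzle and no cradle, 155 x 26 x 24 mm, lying loose; origin under the centre of its barrel, x towards the nozzle
There are look-alikes about, which are no part of the job. Leave any blue or purple look-alike of the pendock alone.

How it is judged (in metres and radians):
On the way, in this order (a step that is already met when the one before it is completed fails the run):
1. the extractor's switch is in, the other two still out (value of joint extractor_switch above 0.004 m and value of joint each of lightpad_switch, pen_switch below 0.0025 m), for 0.2 s.
2. the light pad's switch is in too, the pen's still out (value of joint each of extractor_switch, lightpad_switch above 0.004 m and value of joint pen_switch below 0.0025 m), for 0.2 s.
3. the pen's switch is in as well (value of joint each of extractor_switch, lightpad_switch, pen_switch above 0.004 m), for 0.2 s.
At the end, for the whole second after the job is handed in: All three switches are pressed in by at least 4 mm of their 10 mm; the three devices lie at rest, upright (within 0.05 rad), on the table and within 20 mm of where they began (all of step 3 and linear speed of each of extractor, lightpad, pendock below 0.01 m/s and angle between each of extractor, lightpad, pendock's own z axis and vertical below 0.05 rad and distance of each of extractor, lightpad, pendock from where it was at the start of the episode below 0.02 m and height (world z) of each of extractor, lightpad, pendock below 0.006 m); the robot touches nothing.
It fails at once if a device pressed by the robot with more than 30 N (not lightly) (contact force between any of the fingers, the arm and extractor above 30 N or contact force between any of the fingers, the arm and lightpad above 30 N or contact force between any of the fingers, the arm and pendock above 30 N).
It fails at once if a device lifted more than 10 mm or tilted more than 0.12 rad (height (world z) of any of extractor, lightpad, pendock above 0.01 m or angle between any of extractor, lightpad, pendock's own z axis and vertical above 0.12 rad).
It fails at once if a device moved more than 20 mm (distance of any of extractor, lightpad, pendock from where it was at the start of the episode above 0.02 m).
It fails at once if a bystander moved more than 20 mm (carried, knocked or pushed) (distance of any of flower, stand_a, stand_b, glue, paintjar, spool, sparepen from where it was at the start of the episode above 0.02 m).
It also fails if it takes over 54 s, if anything falls off the work surface, if the arm or the gripper's body presses on something with over 40 N, if the wrist force passes 120 N, or if a joint passes its speed limit or range.

## Robot

A 6-joint arm with a two-finger parallel gripper is mounted at the origin on the work surface. World frame = base frame: x ahead of the robot, y to its left, z up, the work surface at z = 0. Lengths are in mm, angles in rad, forces in N, time in s.
With the tool pointing down it reaches from about 275 to 750 mm from the base axis. Payload 10.2 kg.
Tool frame: the origin (TCP) lies on the centre line of the jaws, within the pads' length; the fingertips stand 17 mm ahead of it and the grasp point (between the pads) lies 2 mm behind it; z points along the fingers, y is the line along which they close (so a half turn about z gives the same grasp; the last joint's range is limited). The gripper opens to 85 mm and grips with 20 to 120 N. Pads are 22 mm wide; open, the fingers measure 114 mm over their backs; the gripper's body (76 mm by 85 mm) begins 54 mm behind the grasp point. The pads swing forward as they close: fully open they stand 13 mm farther back than shut.
Start: joints at [0.983, 0.313, 1.498, -0, 1.331, -0.223], TCP at [187.313, 490.454, 248.294] pointing down, gripper open.
Joint ranges: [-2.94, 2.94], [-0.97, 2.17], [0.19, 2.56], [-1.23, 4.37], [0.02, 3.11], [-2.88, 2.88]. Speed limits (rad/s): [2.39, 2.39, 3.01, 3.14, 3.14, 3.14].

## Interface

Orientations are given as a unit quaternion [w, x, y, z].
In Python, from rig import ctrl gives the robot as it stands. The module is installed in compiled form; this text tells all that it offers.
- The arm moves only by the shell command python3 -m jog 'ROWS' [FORCE]. ROWS is JSON, a list of rows, each an object with "delta_pos": the shift along the world's x, y, z in mm, a list of three; "angular": the turn, a rotation vector about the world's x, y, z in rad, a list of three; "fingers": the opening, from 0 (shut) to 1 (fully open). In form: [{"delta_pos": [tx, ty, tz], "angular": [rx, ry, rz], "fingers": fingers}, ...]. A call has 1 to 10 rows; each row is the pose to reach, as a shift and turn from the pose commanded when the call began; what a row does not reach only later rows make up. A row lasts 1/8 s, in which the tool goes at most 62.5 mm and 10.7 degrees, less where a joint would pass 70% of its speed; a pose out of reach is approached as far as the arm can. A call with a gripper value outside its range is refused whole. The fingers move at their own pace and stop on an object; FORCE is the grip in N (left out, the last holds). Time passes only in rows, so rows that repeat a pose let the fingers close. It gives the time, the measured TCP pose, the force, the opening and the grip force at its end, in the units of the state.
- ctrl.sense(): the state, without advancing time (a new reading comes with each control period).
- ctrl.capture(name): name is "scene" or "top"; returns a dict with "pixels" (480x640x3 uint8, blue, green, red), "fx", "fy", "cx", "cy" (pixels), "R" (3x3) and "t" (3): a world point X has camera coordinates R X + t. Camera axes: x right, y down, z forward; pixel columns grow to the right and rows downward; lengths in mm; the calibration is good to about 2 mm. A picture is of the moment at which its call begins. There is no depth.
- ctrl.finish_job(): hands the job in; it is judged then, once.
The state is a dict: "time_s": time; "joints": joint angles; "dq": joint speeds; "tau": joint torques, N m; "eef_pos": TCP position; "ee_rot": TCP orientation; "force": force on the tool from outside, world axes, zero at the start; "wrist_torque": the same for the moment, N m; "grip_width": opening from 0.0 (shut) to 1.0 (fully open); "grip_force": force on a finger pad.
Only numpy, scipy, OpenCV 4.12 (cv2) and the standard library are available. Lean on these libraries where they do the work, as an engineer would, in place of code of your own. Each camera call takes 0.05 s, during which the arm holds its last target. There are 200 camera calls.

## Working session

There is one attempt and no reset: what is moved stays moved. The work goes in short steps, Python scripts to look and compute and a shell command to move; the robot and the scene stay as the last step left them, time stands still between calls to the robot, and variables do not carry over. Pictures are saved under pics/ and viewed, at most 10 in all, crops included, and the job is handed in when it is done.

```bash
mkdir -p pics; python3 - <<'E'
from rig import ctrl
import cv2
for n in("scene","top"):
    c=ctrl.capture(n); cv2.imwrite(f"pics/{n}0.png",c["pixels"]); print(n,c["fx"],c["fy"],c["cx"],c["cy"],c["R"],c["t"])
print(ctrl.sense())
E
```

```text
scene 470.3315158442487 470.3315158442487 324.1983083941489 235.98806881485885 [[ 0.8699107   0.49297118 -0.01532271]
 [ 0.26970415 -0.50147896 -0.8220575 ]
 [-0.41293467  0.71098402 -0.56919828]] [-470.80261366   -3.839523   1197.37426405]
top 467.9832373081604 467.9832373081604 321.14952687164464 235.53450009626366 [[ 0.01600332 -0.99961665  0.02259311]
 [-0.98066726 -0.02009933 -0.19464775]
 [ 0.19502724 -0.01904131 -0.98061297]] [  62.43840478  498.94589586 1184.75853624]
{'time_s': 0.1, 'joints': array([ 9.82588921e-01,  3.13393491e-01,  1.49835230e+00,  1.86577991e-05,
        1.33096583e+00, -2.23403091e-01]), 'dq': array([ 0.00074603, -0.00190441, -0.00281703, -0.00075076, -0.00172856,
       -0.00031948]), 'tau': array([ 3.33651435e-03, -4.12902474e+01, -2.60138583e+01, -1.17395020e-04,
        3.05458532e-03,  3.41496730e-05]), 'eef_pos': array([187.19820307, 490.27894736, 247.79588435]), 'ee_rot': array([-2.29186044e-04,  1.81394558e-01,  9.83410241e-01, -5.10468771e-04]), 'force': array([-0.427651  ,  0.85168189,  0.5186257 ]), 'wrist_torque': array([-0.01520086, -0.02651894,  0.00237766]), 'grip_force': 0.0, 'grip_width': 1.0010559852813352}
```

View pics/scene0.png

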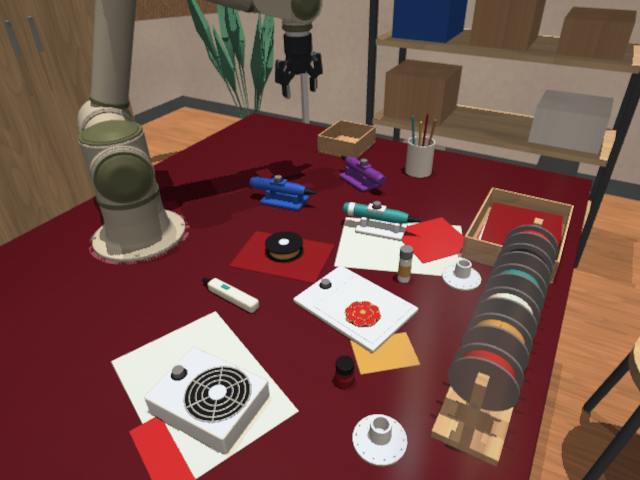

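View pics/top0.png

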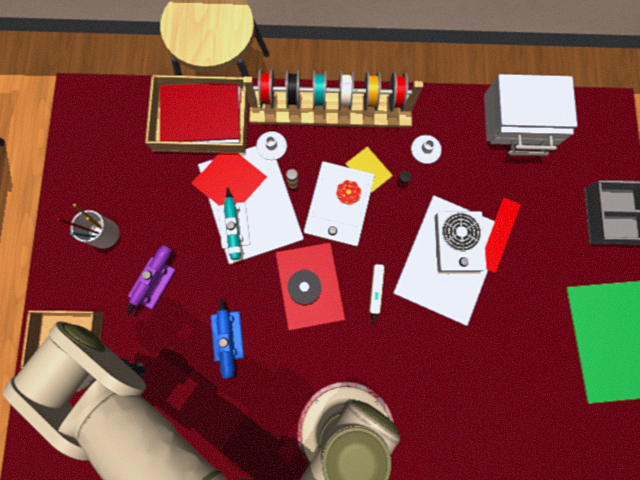

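The scene shows the three targets: extractor switch at scene (179,372) / top (463,262), light pad switch at scene (325,284) / top (333,230), and teal pen switch at scene (377,205) / top (231,225). The look-alikes are the blue pen at top (225,342), the purple pen at top (148,274), and the ivory spare pen at top (377,290). I choose the teal pen, and check all three in one close crop.

```bash
python3 - <<'E'
import cv2,numpy as np
P={"scene":[(179,372),(325,284),(377,205)],"top":[(463,262),(333,230),(231,225)]}
rows=[]
for n in P:
    im=cv2.imread(f"pics/{n}0.png")
    rows.append(np.hstack([cv2.resize(im[v-14:v+14,u-14:u+14],(252,252),interpolation=cv2.INTER_NEAREST) for u,v in P[n]]))
cv2.imwrite("pics/crop.png",np.vstack(rows))
E
```

```text
(no output)
```

View pics/crop.png

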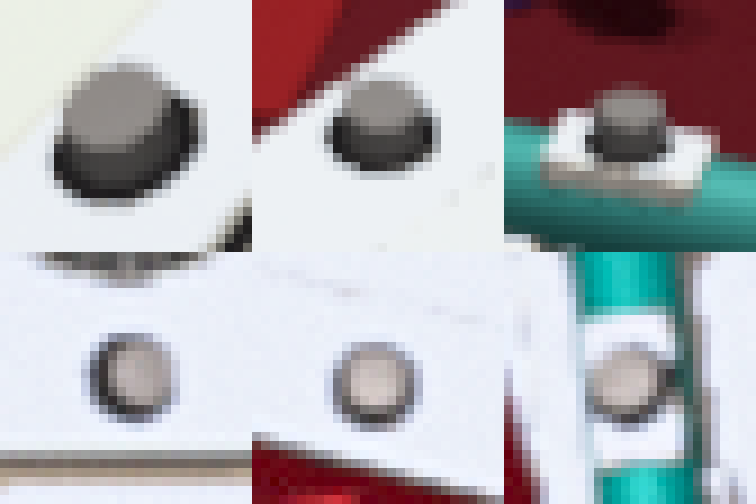

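The crop shows round grey buttons with black rings on the extractor, the light pad, and the white block of the teal pen. Top-face centres: scene (177.5,369.5), (324.7,281.2), (376.2,202.5); top (464,261.1), (332.3,229.4), (229.8,224.4).

```bash
cat > tri.py <<'E'
from rig import ctrl
import numpy as np, cv2
cs={n:ctrl.capture(n) for n in("scene","top")}
K=lambda c:np.array([[c["fx"],0,c["cx"]],[0,c["fy"],c["cy"]],[0,0,1]])
M={n:K(c)@np.c_[c["R"],c["t"]] for n,c in cs.items()}
def tri(a,b):
    X=cv2.triangulatePoints(M["scene"],M["top"],np.array(a,float),np.array(b,float)); return (X[:3]/X[3]).ravel()
def ray(n,p,z):
    c=cs[n];R=np.array(c["R"]);C=-R.T@np.array(c["t"]);d=R.T@np.linalg.inv(K(c))@[p[0],p[1],1];return C+d*(z-C[2])/d[2]
E
python3 - <<'E'
from tri import *
S=[(177.5,369.5),(324.7,281.2),(376.2,202.5)];T=[(464,261.1),(332.3,229.4),(229.8,224.4)]
for s,t,z in zip(S,T,(57,24,76)): print(tri(s,t).round(1),ray("scene",s,z).round(1),ray("top",t,z).round(1))
s=ctrl.sense();print(s["eef_pos"],s["grip_width"])
E
```

```text
[ 436.2 -301.6   56.2] [ 437.2 -301.8   57. ] [ 435.7 -301.7   57. ]
[519.8  41.1  24.1] [519.6  41.1  24. ] [520.   41.3  24. ]
[516.  307.3  77.6] [514.8 309.5  76. ] [516.6 307.8  76. ]
[187.23044184 490.33987554 247.96684766] 1.0003518635791888
```

The triangulated tops stand at z 56, 24 and 78, against the expected 57, 24 and 76, and all three are within reach. Moving to above the extractor switch with the fingers shut.

```bash
python3 -m jog '[{"delta_pos":[40,-130,0],"angular":[0,0,0],"fingers":0},{"delta_pos":[60,-190,0],"angular":[0,0,0],"fingers":0},{"delta_pos":[80,-250,0],"angular":[0,0,0],"fingers":0},{"delta_pos":[100,-310,0],"angular":[0,0,0],"fingers":0},{"delta_pos":[118,-370,0],"angular":[0,0,0],"fingers":0},{"delta_pos":[137,-430,0],"angular":[0,0,0],"fingers":0},{"delta_pos":[156,-490,0],"angular":[0,0,0],"fingers":0},{"delta_pos":[175,-550,0],"angular":[0,0,0],"fingers":0},{"delta_pos":[194,-610,0],"angular":[0,0,0],"fingers":0},{"delta_pos":[213,-670,0],"angular":[0,0,0],"fingers":0}]' 20
```

```text
time_s: 1.45
eef_pos: [376.9, -107.4, 248.4]
ee_rot: [0.0, 0.182, 0.983, -0.0]
force: [1.4, -0.3, 0.4]
grip_width: -0.001
grip_force: 0.0
```

```bash
python3 -m jog '[{"delta_pos":[10,-50,0],"angular":[0,0,0],"fingers":0},{"delta_pos":[20,-80,0],"angular":[0,0,0],"fingers":0},{"delta_pos":[20,-80,0],"angular":[0,0,0],"fingers":0},{"delta_pos":[20,-80,0],"angular":[0,0,0],"fingers":0},{"delta_pos":[20,-80,0],"angular":[0,0,0],"fingers":0}]'
```

```text
time_s: 2.08
eef_pos: [396.7, -184.2, 248.5]
ee_rot: [0.0, 0.181, 0.984, -0.0]
force: [-1.2, -0.0, -0.7]
grip_width: 0.002
grip_force: 0.0
```

```bash
python3 -m jog '[{"delta_pos":[20,-60,0],"angular":[0,0,0],"fingers":0},{"delta_pos":[39.5,-117.5,-10],"angular":[0,0,0],"fingers":0},{"delta_pos":[39.5,-117.5,-60],"angular":[0,0,0],"fingers":0},{"delta_pos":[39.5,-117.5,-110],"angular":[0,0,0],"fingers":0},{"delta_pos":[39.5,-117.5,-145],"angular":[0,0,0],"fingers":0},{"delta_pos":[39.5,-117.5,-155],"angular":[0,0,0],"fingers":0},{"delta_pos":[39.5,-117.5,-155],"angular":[0,0,0],"fingers":0},{"delta_pos":[39.5,-117.5,-155],"angular":[0,0,0],"fingers":0}]'
python3 - <<'E'
from tri import *
o=[]
for n in cs:
    s=np.array([436.2,-301.7,57,1]);p=M[n]@s;u,v=(p[:2]/p[2]).astype(int)
    o.append(cv2.resize(cs[n]["pixels"][v-50:v+50,u-50:u+50],(400,400),interpolation=cv2.INTER_CUBIC))
cv2.imwrite("pics/near1.png",np.hstack(o)); print(ctrl.sense()["eef_pos"],ctrl.sense()["force"])
E
```

```text
time_s: 3.08
eef_pos: [436.9, -303.1, 94.9]
ee_rot: [0.001, 0.181, 0.983, -0.001]
force: [0.4, 0.7, 0.2]
grip_width: 0.002
grip_force: 0.0
[ 436.69520965 -303.00721175   94.55146902] [-1.06381207 -0.08256771  0.13916455]
```

View pics/near1.png

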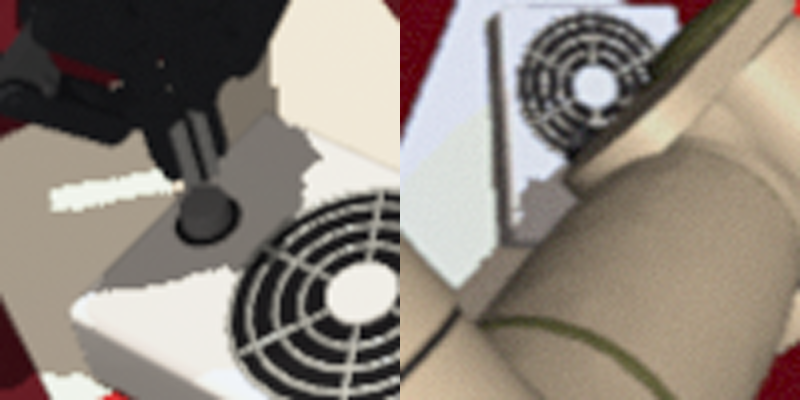

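The shut fingertips stand right above the extractor button (crop left, tip at (200,180), button at (208,215)). Descending slowly.

```bash
python3 -m jog '[{"delta_pos":[0,1,-8],"angular":[0,0,0],"fingers":0},{"delta_pos":[0,1,-14],"angular":[0,0,0],"fingers":0},{"delta_pos":[0,1,-18],"angular":[0,0,0],"fingers":0},{"delta_pos":[0,1,-20],"angular":[0,0,0],"fingers":0},{"delta_pos":[0,1,-22],"angular":[0,0,0],"fingers":0},{"delta_pos":[0,1,-23],"angular":[0,0,0],"fingers":0},{"delta_pos":[0,1,-23],"angular":[0,0,0],"fingers":0}]'
```

```text
time_s: 4.05
eef_pos: [436.4, -301.7, 70.3]
ee_rot: [0.0, 0.181, 0.983, -0.0]
force: [-0.5, -0.8, 0.8]
grip_width: 0.004
grip_force: 0.0
```

```bash
python3 -m jog '[{"delta_pos":[0,0,-1],"angular":[0,0,0],"fingers":0},{"delta_pos":[0,0,-2],"angular":[0,0,0],"fingers":0},{"delta_pos":[0,0,-2],"angular":[0,0,0],"fingers":0}]'; python3 - <<'E'
from tri import *
print(ctrl.sense()["force"])
o=[]
p=M["scene"]@np.array([436.2,-301.7,57,1]);u,v=(p[:2]/p[2]).astype(int)
o=cv2.resize(cs["scene"]["pixels"][v-30:v+30,u-30:u+30],(480,480),interpolation=cv2.INTER_CUBIC)
cv2.imwrite("pics/near2.png",o)
E
```

```text
time_s: 4.42
eef_pos: [436.4, -301.8, 68.4]
ee_rot: [0.0, 0.181, 0.983, -0.0]
force: [-0.5, -0.1, 3.0]
grip_width: 0.003
grip_force: 1.5
[-0.34848467  0.95995519  3.86642503]
```

View pics/near2.png

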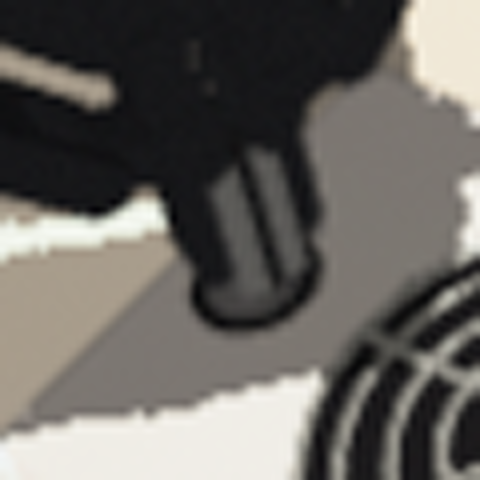

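The tip rests centred on the button top at crop (255,290), and about 3–4 N shows contact. Pressing on in small steps.

```bash
python3 -m jog '[{"delta_pos":[0,0,-1],"angular":[0,0,0],"fingers":0},{"delta_pos":[0,0,-2],"angular":[0,0,0],"fingers":0},{"delta_pos":[0,0,-3],"angular":[0,0,0],"fingers":0},{"delta_pos":[0,0,-3],"angular":[0,0,0],"fingers":0}]'; python3 -m jog '[{"delta_pos":[0,0,-1],"angular":[0,0,0],"fingers":0},{"delta_pos":[0,0,-1.5],"angular":[0,0,0],"fingers":0},{"delta_pos":[0,0,-1.5],"angular":[0,0,0],"fingers":0}]'
```

```text
time_s: 5.03
eef_pos: [436.4, -301.8, 65.3]
ee_rot: [0.0, 0.181, 0.983, -0.0]
force: [0.6, -1.5, 2.6]
grip_width: -0.003
grip_force: 1.6
time_s: 5.4
eef_pos: [436.4, -301.8, 64.0]
ee_rot: [0.0, 0.181, 0.983, -0.0]
force: [0.8, -0.1, 6.4]
grip_width: 0.003
grip_force: 3.2
```

```bash
python3 -m jog '[{"delta_pos":[0,0,-0.5],"angular":[0,0,0],"fingers":0},{"delta_pos":[0,0,-0.5],"angular":[0,0,0],"fingers":0},{"delta_pos":[0,0,-1],"angular":[0,0,0],"fingers":0},{"delta_pos":[0,0,-1],"angular":[0,0,0],"fingers":0}]'
```

```text
time_s: 5.9
eef_pos: [436.4, -301.8, 63.9]
ee_rot: [0.0, 0.181, 0.983, -0.0]
force: [-2.9, 1.1, 15.8]
grip_width: 0.003
grip_force: 8.1
```

The button is on its stop: the tip is at 47 mm, fully in, with 15.8 N. Lifting off and going to the light pad.

```bash
python3 -m jog '[{"delta_pos":[0,0,10],"angular":[0,0,0],"fingers":0},{"delta_pos":[0,0,60],"angular":[0,0,0],"fingers":0},{"delta_pos":[0,0,110],"angular":[0,0,0],"fingers":0},{"delta_pos":[15,55,110],"angular":[0,0,0],"fingers":0},{"delta_pos":[30,115,110],"angular":[0,0,0],"fingers":0},{"delta_pos":[44,175,110],"angular":[0,0,0],"fingers":0},{"delta_pos":[58,235,110],"angular":[0,0,0],"fingers":0},{"delta_pos":[73,295,110],"angular":[0,0,0],"fingers":0},{"delta_pos":[83.5,343,110],"angular":[0,0,0],"fingers":0},{"delta_pos":[83.5,343,110],"angular":[0,0,0],"fingers":0}]'; python3 -m jog '[{"delta_pos":[0,0,0],"angular":[0,0,0],"fingers":0},{"delta_pos":[0,0,0],"angular":[0,0,0],"fingers":0}]'
```

```text
time_s: 7.15
eef_pos: [519.5, 44.1, 172.4]
ee_rot: [-0.001, 0.179, 0.984, 0.0]
force: [-0.7, -0.5, 0.7]
grip_width: 0.005
grip_force: 0.0
time_s: 7.4
eef_pos: [519.6, 40.3, 172.7]
ee_rot: [-0.0, 0.182, 0.983, -0.0]
force: [0.4, 0.1, 0.2]
grip_width: -0.002
grip_force: 0.0
```

```bash
python3 -m jog '[{"delta_pos":[0,0.5,-50],"angular":[0,0,0],"fingers":0},{"delta_pos":[0,0.5,-90],"angular":[0,0,0],"fingers":0},{"delta_pos":[0,0.5,-112],"angular":[0,0,0],"fingers":0},{"delta_pos":[0,0.5,-122],"angular":[0,0,0],"fingers":0},{"delta_pos":[0,0.5,-122],"angular":[0,0,0],"fingers":0},{"delta_pos":[0,0.5,-122],"angular":[0,0,0],"fingers":0}]'; python3 - <<'E'
from tri import *
o=[]
for q in [(519.9,41.2,24,1),(436.2,-301.7,50,1)]:
    p=M["scene"]@np.array(q);u,v=(p[:2]/p[2]).astype(int)
    o.append(cv2.resize(cs["scene"]["pixels"][v-30:v+30,u-30:u+30],(400,400),interpolation=cv2.INTER_CUBIC))
cv2.imwrite("pics/near3.png",np.hstack(o))
E
```

```text
time_s: 8.15
eef_pos: [520.3, 41.6, 51.8]
ee_rot: [0.001, 0.182, 0.983, 0.0]
force: [-0.4, 0.1, 0.4]
grip_width: 0.004
grip_force: 0.0
```

View pics/near3.png

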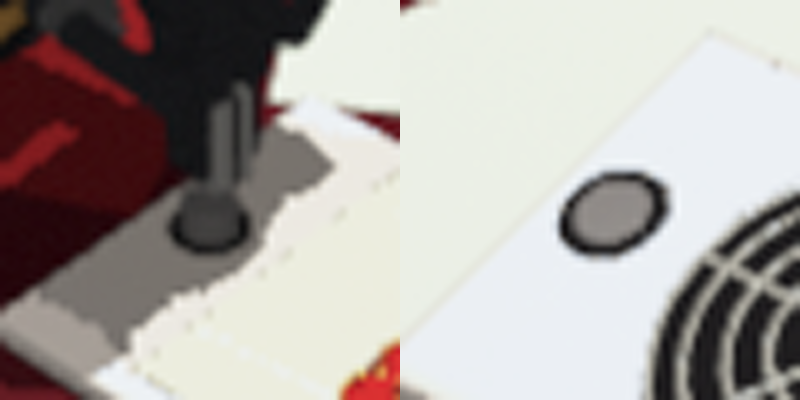

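The extractor button (crop right, (613,213)) is flush in its ring. The tip is above the pad's button (crop left, (210,215)). Pressing.

```bash
python3 -m jog '[{"delta_pos":[0,0,-6],"angular":[0,0,0],"fingers":0},{"delta_pos":[0,0,-9],"angular":[0,0,0],"fingers":0},{"delta_pos":[0,0,-11],"angular":[0,0,0],"fingers":0},{"delta_pos":[0,0,-12.5],"angular":[0,0,0],"fingers":0},{"delta_pos":[0,0,-14],"angular":[0,0,0],"fingers":0},{"delta_pos":[0,0,-14],"angular":[0,0,0],"fingers":0}]'; python3 -m jog '[{"delta_pos":[0,0,-1],"angular":[0,0,0],"fingers":0},{"delta_pos":[0,0,-2],"angular":[0,0,0],"fingers":0},{"delta_pos":[0,0,-3],"angular":[0,0,0],"fingers":0},{"delta_pos":[0,0,-3],"angular":[0,0,0],"fingers":0}]'
```

```text
time_s: 9.0
eef_pos: [519.8, 41.9, 36.7]
ee_rot: [0.0, 0.181, 0.983, 0.0]
force: [1.2, 0.2, 1.0]
grip_width: 0.001
grip_force: 0.0
time_s: 9.5
eef_pos: [519.9, 41.8, 33.8]
ee_rot: [0.0, 0.181, 0.983, 0.0]
force: [-0.4, 0.1, 3.0]
grip_width: -0.001
grip_force: 1.5
```

```bash
python3 -m jog '[{"delta_pos":[0,0,-1],"angular":[0,0,0],"fingers":0},{"delta_pos":[0,0,-2],"angular":[0,0,0],"fingers":0},{"delta_pos":[0,0,-2],"angular":[0,0,0],"fingers":0}]'; python3 -m jog '[{"delta_pos":[0,0,-0.5],"angular":[0,0,0],"fingers":0},{"delta_pos":[0,0,-1],"angular":[0,0,0],"fingers":0},{"delta_pos":[0,0,-1],"angular":[0,0,0],"fingers":0}]'
```

```text
time_s: 9.88
eef_pos: [519.9, 41.8, 31.8]
ee_rot: [0.0, 0.181, 0.983, 0.0]
force: [0.5, -0.9, 3.6]
grip_width: 0.003
grip_force: 1.6
time_s: 10.25
eef_pos: [519.9, 41.8, 31.0]
ee_rot: [0.0, 0.181, 0.983, -0.0]
force: [-1.0, 0.3, 6.9]
grip_width: -0.0
grip_force: 3.3
```

The light pad button is on its stop at tip 14 mm, with 6.9 N. Lifting off and going to the pen.

```bash
python3 -m jog '[{"delta_pos":[0,0,10],"angular":[0,0,0],"fingers":0},{"delta_pos":[0,0,60],"angular":[0,0,0],"fingers":0},{"delta_pos":[0,0,120],"angular":[0,0,0],"fingers":0},{"delta_pos":[0,0,150],"angular":[0,0,0],"fingers":0},{"delta_pos":[0,60,150],"angular":[0,0,0],"fingers":0},{"delta_pos":[-1,120,150],"angular":[0,0,0],"fingers":0},{"delta_pos":[-2,180,150],"angular":[0,0,0],"fingers":0},{"delta_pos":[-3,235,150],"angular":[0,0,0],"fingers":0},{"delta_pos":[-4,266,150],"angular":[0,0,0],"fingers":0},{"delta_pos":[-4,266,150],"angular":[0,0,0],"fingers":0}]'; python3 -m jog '[{"delta_pos":[0,0,-30],"angular":[0,0,0],"fingers":0},{"delta_pos":[0,0,-60],"angular":[0,0,0],"fingers":0},{"delta_pos":[0,0,-75],"angular":[0,0,0],"fingers":0},{"delta_pos":[0,0,-75],"angular":[0,0,0],"fingers":0},{"delta_pos":[0,0,-75],"angular":[0,0,0],"fingers":0}]'
python3 - <<'E'
from tri import *
o=[]
for q in [(516,308,76,1),(519.9,41.2,15,1)]:
    p=M["scene"]@np.array(q);u,v=(p[:2]/p[2]).astype(int)
    o.append(cv2.resize(cs["scene"]["pixels"][v-25:v+25,u-25:u+25],(400,400),interpolation=cv2.INTER_CUBIC))
cv2.imwrite("pics/near4.png",np.hstack(o))
E
```

```text
time_s: 11.5
eef_pos: [515.1, 309.5, 180.6]
ee_rot: [-0.0, 0.18, 0.984, -0.0]
force: [0.1, -1.1, 0.3]
grip_width: -0.002
grip_force: 0.0
time_s: 12.12
eef_pos: [516.4, 307.8, 107.1]
ee_rot: [0.001, 0.182, 0.983, 0.0]
force: [0.2, 0.5, 0.1]
grip_width: 0.003
grip_force: 0.0
```

View pics/near4.png

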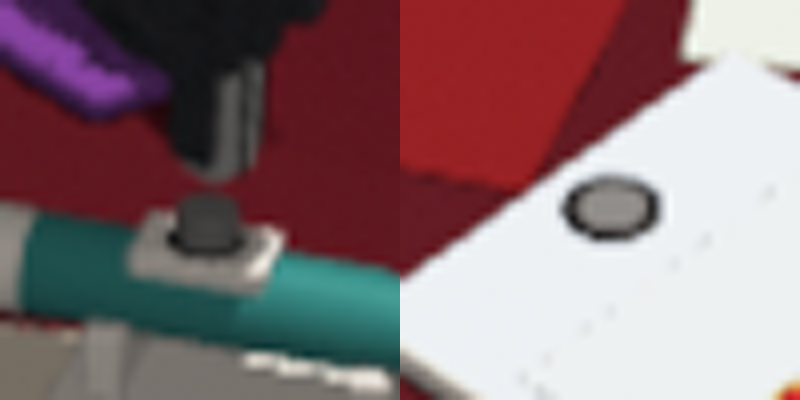

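The pad's button (crop right, (612,208)) is in. The tip at crop left (215,165) hangs over the pen's button at (208,215). Pressing.

```bash
python3 -m jog '[{"delta_pos":[0,0,-7],"angular":[0,0,0],"fingers":0},{"delta_pos":[0,0,-11],"angular":[0,0,0],"fingers":0},{"delta_pos":[0,0,-13],"angular":[0,0,0],"fingers":0},{"delta_pos":[0,0,-15],"angular":[0,0,0],"fingers":0},{"delta_pos":[0,0,-17],"angular":[0,0,0],"fingers":0},{"delta_pos":[0,0,-18],"angular":[0,0,0],"fingers":0},{"delta_pos":[0,0,-18],"angular":[0,0,0],"fingers":0}]'; python3 -m jog '[{"delta_pos":[0,0,-1],"angular":[0,0,0],"fingers":0},{"delta_pos":[0,0,-2],"angular":[0,0,0],"fingers":0},{"delta_pos":[0,0,-3],"angular":[0,0,0],"fingers":0},{"delta_pos":[0,0,-3],"angular":[0,0,0],"fingers":0}]'
```

```text
time_s: 13.1
eef_pos: [515.9, 307.9, 87.7]
ee_rot: [0.0, 0.181, 0.983, 0.0]
force: [-0.6, -0.1, 1.2]
grip_width: -0.003
grip_force: 0.7
time_s: 13.6
eef_pos: [515.9, 307.9, 84.8]
ee_rot: [0.0, 0.181, 0.983, 0.0]
force: [-0.8, 0.8, 4.0]
grip_width: -0.001
grip_force: 1.8
```

```bash
python3 -m jog '[{"delta_pos":[0,0,-0.5],"angular":[0,0,0],"fingers":0},{"delta_pos":[0,0,-1],"angular":[0,0,0],"fingers":0},{"delta_pos":[0,0,-1],"angular":[0,0,0],"fingers":0}]'
```

```text
time_s: 13.98
eef_pos: [515.9, 307.9, 83.9]
ee_rot: [0.0, 0.181, 0.983, 0.0]
force: [-1.4, -0.8, 4.6]
grip_width: 0.002
grip_force: 2.2
```

```bash
python3 -m jog '[{"delta_pos":[0,0,-0.5],"angular":[0,0,0],"fingers":0},{"delta_pos":[0,0,-1],"angular":[0,0,0],"fingers":0},{"delta_pos":[0,0,-1],"angular":[0,0,0],"fingers":0}]'; python3 -m jog '[{"delta_pos":[0,0,10],"angular":[0,0,0],"fingers":0},{"delta_pos":[0,0,60],"angular":[0,0,0],"fingers":0},{"delta_pos":[0,0,120],"angular":[0,0,0],"fingers":0},{"delta_pos":[0,0,160],"angular":[0,0,0],"fingers":0},{"delta_pos":[0,0,160],"angular":[0,0,0],"fingers":0},{"delta_pos":[0,0,160],"angular":[0,0,0],"fingers":0}]'
python3 - <<'E'
from tri import *
o=[]
for q in [(516,308,70,1),(519.9,41.2,15,1)]:
    p=M["scene"]@np.array(q);u,v=(p[:2]/p[2]).astype(int)
    o.append(cv2.resize(cs["scene"]["pixels"][v-25:v+25,u-25:u+25],(400,400),interpolation=cv2.INTER_CUBIC))
cv2.imwrite("pics/near5.png",np.hstack(o))
d=cv2.absdiff(cv2.imread("pics/scene0.png"),cs["scene"]["pixels"]).max(2);print(d[330:460,100:300].__gt__(60).sum(),d[230:280,210:340].__gt__(60).sum())
E
```

```text
time_s: 14.35
eef_pos: [515.9, 307.9, 83.0]
ee_rot: [0.0, 0.181, 0.983, 0.0]
force: [-1.7, -0.3, 5.7]
grip_width: 0.002
grip_force: 3.1
time_s: 15.1
eef_pos: [515.4, 307.7, 241.8]
ee_rot: [-0.001, 0.181, 0.983, -0.0]
force: [-0.6, -0.1, 0.2]
grip_width: 0.005
grip_force: 0.0
65 208
```

View pics/near5.png

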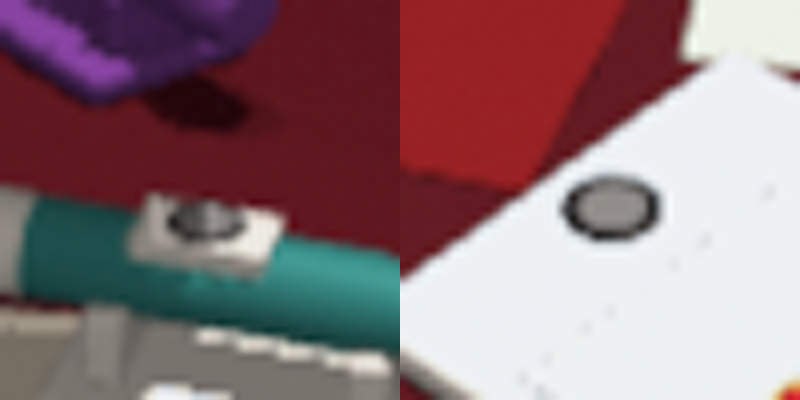

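The pen's button at crop left (207,222) is now flush, the pad's at (612,208) is in, and the hand is clear.

```bash
python3 -c "
from rig import ctrl
print(ctrl.finish_job())"
```

```text
the job is handed in; nothing more can be done
None
```

I pressed all three switches fully in, in order (extractor, light pad, pen), with readings of at most about 16 N; the hand is clear and the job is handed in, though no verdict came back.

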